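# Draw a charge of milling balls from the bench feeder

## Task

Take the orange jug by its handle, stand it upright centred under the feeder's spout and let go of it. Then grip the black paddle and pull the feeder's spring-loaded slide gate out until its yellow pointer is level with the red mark, so that all eight milling balls run down into the jug. Finish while still holding the gate there at the mark, with the jug left standing under the spout and the other things on the bench left where they are.

Things in the scene. Friction and masses are not known exactly. Their poses are not given: they have to be found in the camera images.
- feeder: Fixed bench feeder: open-topped steel hopper, 66 mm wide, 319 mm high, over a blue foot plate (150 mm wide, 8 mm thick). Its floor slopes down to a covered spout at the front. Origin: on the table under it. -x points out of the spout (roughly to the robot), +y to its left, z up. The gate channel, 30 mm wide and 196 mm high, sticks out on its right (-y), to 238 mm from the middle plane.
- spout (a point): Centre of the spout's downward mouth (58 mm across, 54 mm along), 104 mm in front (-x) of the feeder's origin and 140 mm above the table. The spout's outside is 66 mm wide; its nose is 32 mm in front (-x) of this point and 206 mm high. The table below it is free; the foot plate begins 69 mm behind this point.
- gate (a joint): Travel of the spring-return slide gate in m: 0 = shut (as found), grows as it is pulled out along the feeder's -y; end stop at 0.088. The spring shuts it when let go: 3.6 N at 0 rising 80 N per m (about 9 N at the mark). From about 0.062 the chute is wholly clear.
- paddle (a point): Grip point of the gate's upright black paddle (moves with the gate): 14 mm thick along the feeder's x, 30 mm wide along its y, from 195 to 280 mm above the table; the point lies on its middle line, 250 mm up. The hopper side is 92 mm away towards +y when shut; beside the paddle, above 200 mm, all is free.
- pointer (a point): Tip of the small yellow pointer at the paddle's foot (moves with the gate), level with the paddle's middle (same y), over the white scale plate on the robot's side of the gate channel.
- mark: The red setting clip on the scale plate, fixed, 6 mm wide line; origin on the centre of its line, axes parallel to the feeder's. The pointer is at the mark when its y in this frame is 0; the clip sits 64 to 76 mm of gate travel from shut.
- jug: Open orange measuring jug, loose, 0.16 kg: 96 mm across the rim, 84 mm at the foot, 105 mm high, wall 3 mm, floor 4 mm. Origin: centre of its underside. Its handle is on its -x side; z up.
- jug_handle (a point): Grip point on the jug handle's upright bar, 90 mm from the jug's axis, 75 mm above its underside. The bar is 12 mm thick (along the jug's y), 14 mm radially, from 22 to 98 mm high; 35 mm free gap between bar and jug.
- ball1_center (a point): Centre of white ceramic milling ball 1 of 8, 25 mm diameter, 30 g, waiting in the hopper behind the gate.
- ball2_center (a point): Centre of white ceramic milling ball 2 of 8, 25 mm diameter, 30 g, waiting in the hopper behind the gate.
- ball3_center (a point): Centre of white ceramic milling ball 3 of 8, 25 mm diameter, 30 g, waiting in the hopper behind the gate.
- ball4_center (a point): Centre of white ceramic milling ball 4 of 8, 25 mm diameter, 30 g, waiting in the hopper behind the gate.
- ball5_center (a point): Centre of white ceramic milling ball 5 of 8, 25 mm diameter, 30 g, waiting in the hopper behind the gate.
- ball6_center (a point): Centre of white ceramic milling ball 6 of 8, 25 mm diameter, 30 g, waiting in the hopper behind the gate.
- ball7_center (a point): Centre of white ceramic milling ball 7 of 8, 25 mm diameter, 30 g, waiting in the hopper behind the gate.
- ball8_center (a point): Centre of white ceramic milling ball 8 of 8, 25 mm diameter, 30 g, waiting in the hopper behind the gate.
- cup: Bystander: cast cup, cream, 72 mm across, 80 mm high; origin under its centre.
- glaze_jar: Bystander: closed glaze jar with blue cap, 64 mm across, 90 mm high; origin under its centre.
- brush: Bystander: brush lying on the table, about 200 mm long; origin under its middle.
- small_mould: Bystander: strapped plaster mould block 90 x 110 x 70 mm; origin under its centre.
- pour_ring: Bystander: plaster pouring ring, 72 mm across, 30 mm high; origin under its centre.

How it is judged:
By the outcome, as a careful person would: the job done as asked, in the order asked, and still so for the second after the job is handed in, while the arm keeps its last pose, push and grip.
It also fails if it takes over 64 s, if anything falls off the work surface, if the arm or the gripper's body presses on something with over 40 N, if the wrist force passes 120 N, or if a joint passes its speed limit or range.

## Robot

A 6-joint arm with a two-finger parallel gripper is mounted at the origin on the work surface. World frame = base frame: x ahead of the robot, y to its left, z up, the work surface at z = 0. Lengths are in m, angles in degrees, forces in N, time in s.
With the tool pointing down it reaches from about 0.35 to 0.875 m from the base axis. Payload 4.2 kg.
Tool frame: the origin (TCP) lies midway between the tips of the shut fingers; the grasp point (between the pads) lies r.grasp_offset behind it (r.grasp_offset is the distance from the TCP to the grasp point, in m); z points along the fingers, y is the direction in which the jaws open and shut (so a half turn about z gives the same grasp; the last joint's range is limited). The gripper opens to 87 mm and grips with 3 to 60 N. Pads are 19 mm wide; open, the fingers measure 117 mm over their backs; the gripper's body (75 mm by 190 mm) begins 51 mm behind the grasp point.
Start: joints at [-50.443, 22.042, 0.453, 0, -68.411, -14.817], TCP at [0.262, -0.568, 0.198] pointing down, gripper open.
Joint ranges: [-179.83, 179.83], [-69.29, 118.12], [-61.27, 80.66], [-181.25, 117.63], [-171.15, -9.14], [-177.46, 177.46]. Speed limits (degrees/s): [159.86, 159.86, 180, 180, 180, 180].

## Interface

Orientations are given as a 3x3 rotation matrix whose columns are the frame's x, y, z axes.
In Python, from station import sense, optics, r gives the robot as it stands. The module is installed in compiled form; this text tells all that it offers.
- The arm moves only by the tool servo_tool, never from a script. Its argument "deltas" is a list of rows, each an object with "slide": the shift along the tool's x, y, z in units of 25 mm (1.0 is 25 mm), a list of three; "spin": the turn about the tool's z in units of 8 degrees (1.0 is 8 degrees). A call has 1 to 10 rows; each row shifts and turns the pose as measured when the row begins, along the tool's axes as they then stand; what a row does not reach is not made up. A row lasts 1/10 s, in which the tool goes at most 50 mm and 8.59 degrees, less where a joint would pass 70% of its speed; a pose out of reach is approached as far as the arm can. A call is refused whole if a number of a shift passes 1 or a number of a turn 1, either way. A call with a gripper value outside its range is refused whole. "gripper" is the closure in counts, from 0 (fully open) to 255 (shut), set as the call begins (left out, the last holds). The fingers move at their own pace and stop on an object; the grip force is fixed at half the most. Time passes only in rows, so rows that do not move let the fingers close. It gives the time, the measured TCP pose, the force and the opening at its end, in the units of the state.
- sense(): the state, without advancing time (a new reading comes with each control period).
- optics.capture(name): name is "scene" or "top" or "wrist"; returns a dict with "frame" (384x512x3 uint8, red, green, blue), "camera_matrix" (3x3 intrinsics, pixels), "k1" (the pictures are not rectified: a ray, as slopes to the right and down, at radius r is drawn at 1 + k1 r^2 times it, then the intrinsics apply), "eye" and "rotation" of the camera in the world. Camera axes: x right, y down, z forward; pixel columns grow to the right and rows downward; lengths in m; the calibration is good to about 2 mm. A picture is of the moment at which its call begins. There is no depth.
- r.finish_job(): hands the job in, once; it reports no verdict.
The state is a dict: "time_s": time; "joints": joint angles; "joint_velocities": joint speeds; "effort": joint torques, N m; "tcp_pos": TCP position; "ee_rot": TCP orientation; "wrist_force": force on the tool from outside, world axes, zero at the start; "moment": the same for the moment, N m; "gripper_width": opening from 0.0 (shut) to 1.0 (fully open).
Only numpy, scipy, OpenCV 4.12 (cv2) and the standard library are available. Lean on these libraries where they do the work, as an engineer would, in place of code of your own. Each camera call takes 0.05 s, during which the arm holds its last target.

## Working session

There is one attempt and no reset: what is moved stays moved. The work goes in short steps, Python scripts to look and compute and a tool call to move; the robot and the scene stay as the last step left them, time stands still between calls to the robot, and variables do not carry over. Pictures are saved under pics/ and viewed, and the job is handed in when it is done.

Besides the shell and the picture viewer there is one more tool, called after "Call:" as name(argument=value, ...) on one line, values as JSON. servo_tool: Moves the arm, as the interface text tells. Its arguments: {"type":"object","properties":{"deltas":{"type":"array"},"gripper":{"type":"number"}},"required":["deltas"]}

```bash
mkdir -p pics
cat > h.py <<'E'
import numpy as np, cv2
from station import sense, optics, r
def cap(n,f):
    c=optics.capture(n); cv2.imwrite('pics/'+f,cv2.cvtColor(c['frame'],cv2.COLOR_RGB2BGR)); return c
def ray(c,u,v):
    K=np.array(c['camera_matrix']); d=np.array([c['k1'],0,0,0],float)
    p=cv2.undistortPoints(np.array([[[u,v]]],float),K,d)[0,0]
    return np.array(c['eye']),np.array(c['rotation'])@np.array([p[0],p[1],1.])
def onz(c,u,v,z):
    e,d=ray(c,u,v); return e+d*(z-e[2])/d[2]
def tri(*rs):
    A=np.zeros((3,3));b=np.zeros(3)
    for e,d in rs:
        d=d/np.linalg.norm(d);P=np.eye(3)-np.outer(d,d);A+=P;b+=P@e
    x=np.linalg.solve(A,b); return x,[np.linalg.norm(np.cross(x-e,d/np.linalg.norm(d))) for e,d in rs]
def proj(c,p):
    q=np.array(c['rotation']).T@(np.array(p)-np.array(c['eye'])); s=q[:2]/q[2]; s=s*(1+c['k1']*(s@s)); K=np.array(c['camera_matrix'])
    return K[0,0]*s[0]+K[0,2],K[1,1]*s[1]+K[1,2]
E
python3 - <<'E'
from h import *
import pickle
C={}
for n in ['scene','top','wrist']:
    C[n]=cap(n,n+'0.png'); c=C[n]; print(n,np.round(c['eye'],3),np.round(c['rotation'],3).tolist(),c['k1'],np.array(c['camera_matrix']).round(1).tolist())
pickle.dump(C,open('c0.pkl','wb'))
s=sense(); print(s); print(r.grasp_offset)
E
```

```text
scene [1.134 0.535 1.341] [[-0.671, 0.609, -0.423], [0.742, 0.551, -0.383], [-0.001, -0.571, -0.821]] -0.10882955739253515 [[496.6, 0.0, 263.7], [0.0, 496.6, 190.0], [0.0, 0.0, 1.0]]
top [ 0.414 -0.     1.114] [[0.01, -0.992, 0.129], [-1.0, -0.011, -0.006], [0.007, -0.129, -0.992]] -0.0039239341645301035 [[376.6, 0.0, 256.8], [0.0, 376.6, 192.5], [0.0, 0.0, 1.0]]
wrist [ 0.189 -0.602  0.384] [[-0.419, 0.869, 0.262], [0.908, 0.401, 0.123], [0.002, 0.289, -0.957]] -0.04398474407902787 [[306.1, 0.0, 259.3], [0.0, 306.1, 192.5], [0.0, 0.0, 1.0]]
{'time_s': 0.15, 'joints': array([-5.04434221e+01,  2.20820063e+01,  3.97917266e-01, -2.33189129e-02,
       -6.84115803e+01, -1.48162515e+01]), 'joint_velocities': array([-0.08783838, -0.0825781 ,  0.23035473,  0.1714045 ,  0.0612999 ,
        0.04039375]), 'effort': array([ 1.32340824e-04, -3.91052341e+01,  1.87586975e+01,  4.22236517e+00,
        1.23582920e-02, -1.39103317e-04]), 'tcp_pos': array([ 0.26137646, -0.56716741,  0.19679045]), 'ee_rot': array([[-9.08276614e-01, -4.18369451e-01, -7.71564237e-04],
       [-4.18370158e-01,  9.08275330e-01,  1.52835076e-03],
       [ 6.13774951e-05,  1.71096470e-03, -9.99998534e-01]]), 'wrist_force': array([-0.61905124,  0.24610211, -0.31139729]), 'moment': array([-0.0266924 ,  0.00078886, -0.04508135]), 'gripper_width': 0.9983764136014063}
0.0187
```

View pics/scene0.png

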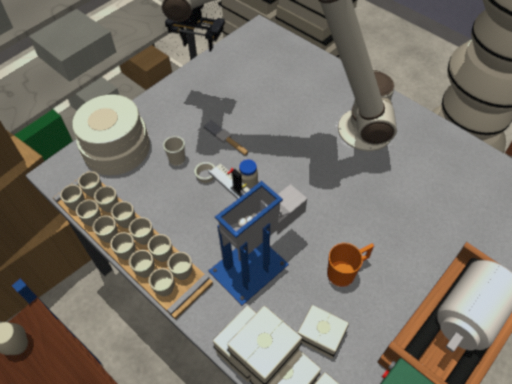

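View pics/top0.png

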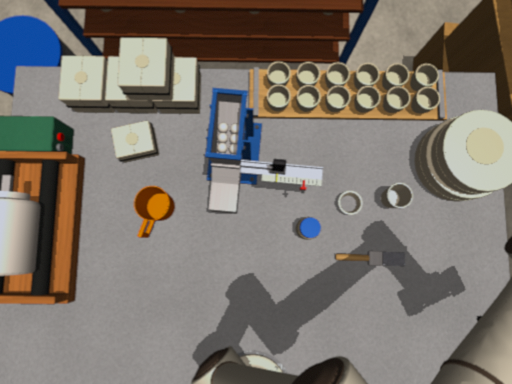

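View pics/wrist0.png

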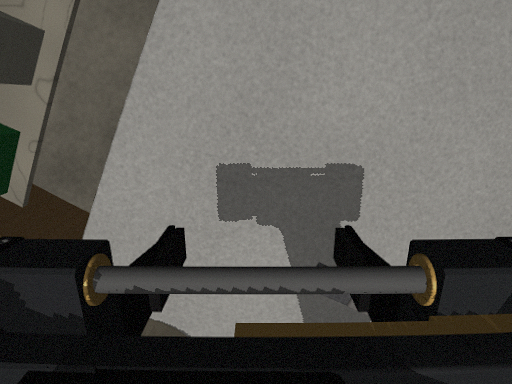

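Run:
```python
from h import *
t=cv2.imread('pics/top0.png'); s=cv2.imread('pics/scene0.png')
cv2.imwrite('pics/top0z.png',cv2.resize(t[80:250,120:340],None,fx=3.5,fy=3.5,interpolation=cv2.INTER_CUBIC))
cv2.imwrite('pics/scene0z.png',cv2.resize(s[140:310,190:390],None,fx=3.5,fy=3.5,interpolation=cv2.INTER_CUBIC))
```

```text
(no output)
```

View pics/top0z.png

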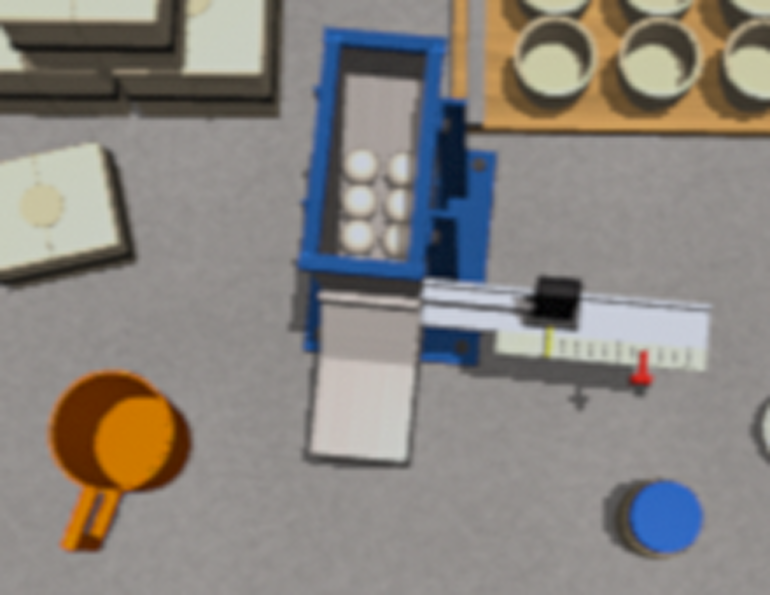

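View pics/scene0z.png

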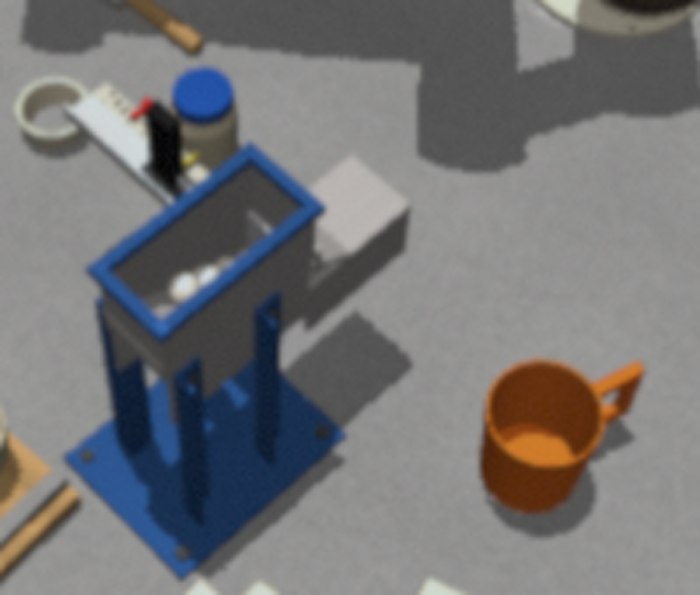

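Run:
```python
from h import *
import pickle
C=pickle.load(open('c0.pkl','rb')); T=C['top'];S=C['scene']
tz=lambda u,v:((u+.5)/3.5-.5+120,(v+.5)/3.5-.5+80); sz=lambda u,v:((u+.5)/3.5-.5+190,(v+.5)/3.5-.5+140)
P=lambda n,u,v,z:print(n,onz(T,*tz(u,v),z).round(4))
for n,u,v,z in [('rimTL',328,30,.319),('rimTR',447,40,.319),('rimBL',300,268,.319),('rimBR',424,275,.319),
 ('noseL',307,460,.206),('noseR',408,466,.206),('chanR top',712,305,.196),('chanR bot',706,369,.19),('ptr',549,352,.196),('mark',642,365,.196),('padTL',537,278,.28),('padTR',582,281,.28),('padBR',577,327,.28)]: P(n,u,v,z)
def two(n,a,b):
    x,e=tri(ray(T,*tz(*a)),ray(S,*sz(*b))); print(n,x.round(4),np.round(e,4))
two('rim BL(front left)',(300,268),(324,210)); two('rim BR',(424,275),(250,147)); two('rimTL',(328,30),(163,332)); two('rimTR',(447,40),(90,270))
two('noseL',(307,460),(409,208)); two('noseR',(408,466),(352,156))
# jug
for n,c in (('top',T),('scene',S)):
    h=cv2.cvtColor(c['frame'],cv2.COLOR_RGB2HSV); m=cv2.inRange(h,(5,150,60),(18,255,255))
    if n=='top': m[:, :125]=0; m[:, 190:]=0; m[:170]=0; m[250:]=0
    else: m[:, :320]=0; m[:, 385:]=0; m[:230]=0; m[295:]=0
    cs,_=cv2.findContours(m,cv2.RETR_EXTERNAL,cv2.CHAIN_APPROX_NONE); k=max(cs,key=cv2.contourArea)[:,0]
    w=np.array([onz(c,u,v,.105) for u,v in k]); 
    if n=='top':
        # rim circle fit: left/upper-left portion
        o=cv2.morphologyEx(m,cv2.MORPH_OPEN,np.ones((13,13))); cs,_=cv2.findContours(o,cv2.RETR_EXTERNAL,cv2.CHAIN_APPROX_NONE); k2=max(cs,key=cv2.contourArea)[:,0]
        w2=np.array([onz(c,u,v,.105)[:2] for u,v in k2]); print(w2.min(0),w2.max(0))
        np.save('jugtop.npy',w2)
        i=w[:,0].argmin(); print('handle low',k[w[:,0].argsort()[:8]].tolist())
```

```text
rimTL [0.7489 0.093  0.319 ]
rimTR [0.7432 0.0179 0.319 ]
rimBL [0.5953 0.1064 0.319 ]
rimBR [0.5918 0.03   0.319 ]
noseL [0.4859 0.113  0.206 ]
noseR [0.4825 0.0433 0.206 ]
chanR top [ 0.5999 -0.17    0.196 ]
chanR bot [ 0.5548 -0.1662  0.19  ]
ptr [ 0.5648 -0.0543  0.196 ]
mark [ 0.5563 -0.12    0.196 ]
padTL [ 0.5994 -0.0415  0.28  ]
padTR [ 0.5978 -0.0706  0.28  ]
padBR [ 0.5675 -0.0674  0.28  ]
rim BL(front left) [0.5961 0.1079 0.3134] [0.0009 0.0009]
rim BR [0.5917 0.0316 0.3148] [0.0018 0.0018]
rimTL [0.7474 0.0942 0.32  ] [0.0017 0.0017]
rimTR [0.7439 0.0196 0.3145] [0.002 0.002]
noseL [0.4879 0.112  0.1995] [0.0024 0.0024]
noseR [0.4825 0.0441 0.2011] [0.0007 0.0007]
[0.47086876 0.22286439] [0.55770343 0.32125253]
handle low [[138, 236], [139, 236], [140, 236], [141, 236], [142, 236], [143, 236], [144, 236], [145, 236]]
```

Run:
```python
from h import *
import pickle
C=pickle.load(open('c0.pkl','rb')); T=C['top'];S=C['scene']
tz=lambda u,v:((u+.5)/3.5-.5+120,(v+.5)/3.5-.5+80); sz=lambda u,v:((u+.5)/3.5-.5+190,(v+.5)/3.5-.5+140)
for a in [(93,490),(85,488),(72,546),(64,548),(80,548)]: print(a,onz(T,*tz(*a),.098).round(4))
for a in [(595,385),(640,365),(643,372)]: print(a,onz(S,*sz(*a),.098).round(4))
# rim in scene: left extreme, right extreme
for a in [(486,405),(605,415),(540,360),(540,440)]: print(a,onz(S,*sz(*a),.105).round(4))
a=onz(T,*tz(497,350),.19);b=onz(T,*tz(706,369),.19);print(np.degrees(np.arctan2(*(b-a)[:2]))) 
a=onz(T,*tz(424,281),.196);b=onz(T,*tz(712,305),.196);print(a,b,np.degrees(np.arctan2(*(b-a)[:2])))
j=cv2.imread('pics/top0.png')[180:245,125:185]; cv2.imwrite('pics/jz.png',cv2.resize(j,None,fx=9,fy=9,interpolation=cv2.INTER_CUBIC))
```

```text
(93, 490) [0.4696 0.2903 0.098 ]
(85, 488) [0.4711 0.2966 0.098 ]
(72, 546) [0.4267 0.3043 0.098 ]
(64, 548) [0.4251 0.3104 0.098 ]
(80, 548) [0.4252 0.2982 0.098 ]
(595, 385) [0.4642 0.2936 0.098 ]
(640, 365) [0.4246 0.3103 0.098 ]
(643, 372) [0.4283 0.3159 0.098 ]
(486, 405) [0.5408 0.2405 0.105 ]
(605, 415) [0.4845 0.3168 0.105 ]
(540, 360) [0.4793 0.248  0.105 ]
(540, 440) [0.5367 0.2914 0.105 ]
-175.3727659504464
[0.6149516  0.03466013 0.196     ] [ 0.59992484 -0.17000474  0.196     ] -175.80080367014173
```

View pics/jz.png

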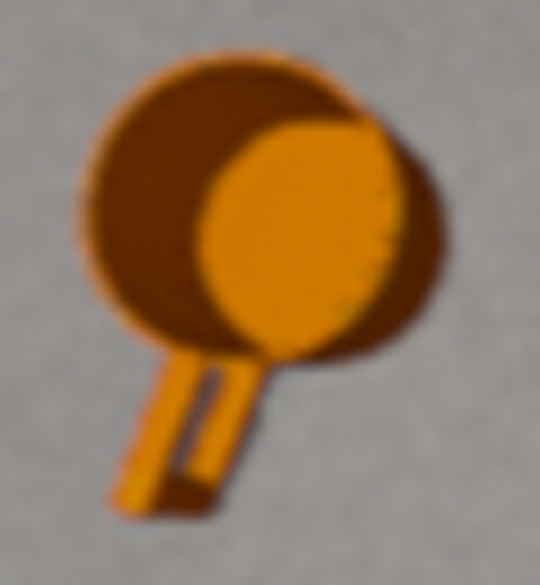

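Run:
```python
from h import *
import pickle
C=pickle.load(open('c0.pkl','rb')); T=C['top'];S=C['scene']
z=lambda u,v:((u+.5)/9-.5+125,(v+.5)/9-.5+180)
c=onz(T,*z(241,206),.105);print(c)
a=onz(T,*z(203,358),.105)
for q in [(132,515),(190,355)]:
  e=onz(T,*z(*q),.098); d=e-c; print(e,np.hypot(*d[:2]),np.degrees(np.arctan2(d[1],d[0])))
for q in [(111,512),(156,518)]: print(onz(T,*z(*q),.098))
def g(th):
  u=np.array([np.cos(th),np.sin(th)]); return c[:2]+.09*u
d=onz(T,*z(132,515),.098)-c; print(g(np.arctan2(d[1],d[0])))
print(sense()['joints'])
```

```text
[0.51553887 0.27678981 0.105     ]
[0.4236157  0.30684379 0.098     ] 0.09671148220877616 161.8950162983577
[0.47130901 0.29189167 0.098     ] 0.046736994845862995 161.14801989901912
[0.42443769 0.31312166 0.098     ]
[0.42280288 0.29967662 0.098     ]
[0.42999489 0.30475813]
[-5.04434221e+01  2.20820063e+01  3.97917266e-01 -2.33189129e-02
 -6.84115803e+01 -1.48162515e+01]
```

Call:
servo_tool(deltas=[{"slide": [0,0,-1],"spin": 0.9},{"slide": [0,0,-1],"spin": 0.9},{"slide": [0,0,-1],"spin": 0.9},{"slide": [0,0,-1],"spin": 0.9},{"slide": [0,0,-1],"spin": 0.9},{"slide": [0,0,-1],"spin": 0.9}], gripper=0)

```text
time_s: 0.75
tcp_pos: [0.2602, -0.5646, 0.3437]
ee_rot: [[-0.938, 0.346, -0.01], [0.345, 0.938, 0.017], [0.015, 0.013, -1.0]]
wrist_force: [0.6, -0.5, -0.3]
gripper_width: 1.001
```

```bash
cat >> h.py <<'E'
def plan(tgt,yaw=None):
    s=sense(); R=np.array(s['ee_rot']); p=np.array(s['tcp_pos']); y=np.degrees(np.arctan2(R[1,0],R[0,0]))%360
    print('t',s['time_s'],'p',p.round(4),'yaw',round(y,2),'z',R[:,2].round(3),'F',s['wrist_force'].round(1),'gw',round(s['gripper_width'],3),'j',s['joints'].round(0))
    print('units',(R.T@(np.array(tgt)-p)/.025).round(2), 'spin',None if yaw is None else round((y-yaw)/8,2))
E
python3 - <<'E'
from h import *
plan([.43,.305,.35],161.9)
E
```

```text
t 0.75 p [ 0.2602 -0.5646  0.3437] yaw 159.79 z [-0.01   0.017 -1.   ] F [ 0.6 -0.5 -0.3] gw 1.001 j [-50.  19.  17.  -0. -89. -60.]
units [ 5.65 34.99  0.27] spin -0.26
```

Call:
servo_tool(deltas=[{"slide": [0,1,0]},{"slide": [0,1,0]},{"slide": [0,1,0]},{"slide": [0,1,0]},{"slide": [0,1,0]},{"slide": [0,1,0]},{"slide": [0,1,0]},{"slide": [0,1,0]},{"slide": [0,1,0]},{"slide": [0,1,0]}])

```text
invalid input
```

Call:
servo_tool(deltas=[{"slide": [0.1,1,0]},{"slide": [0.1,1,0]},{"slide": [0.1,1,0]},{"slide": [0.1,1,0]},{"slide": [0.1,1,0]},{"slide": [0.2,1,0]},{"slide": [0.2,1,0]},{"slide": [0.2,1,0]},{"slide": [0.2,1,0]},{"slide": [0.2,1,0]}])

```text
invalid input
```

Run:
```python
from h import *
plan([.43,.305,.35],161.9)
```

```text
t 0.75 p [ 0.2602 -0.5646  0.3437] yaw 159.79 z [-0.01   0.017 -1.   ] F [ 0.6 -0.5 -0.3] gw 1.001 j [-50.  19.  17.  -0. -89. -60.]
units [ 5.65 34.99  0.27] spin -0.26
```

Call:
servo_tool(deltas=[{"slide": [0,1,0],"spin": 0},{"slide": [0,1,0],"spin": 0},{"slide": [0,1,0],"spin": 0},{"slide": [0,1,0],"spin": 0},{"slide": [0,1,0],"spin": 0},{"slide": [0,1,0],"spin": 0},{"slide": [0,1,0],"spin": 0},{"slide": [0,1,0],"spin": 0},{"slide": [0,1,0],"spin": 0},{"slide": [0,1,0],"spin": 0}])

```text
time_s: 1.75
tcp_pos: [0.3491, -0.3242, 0.3463]
ee_rot: [[-0.935, 0.354, -0.009], [0.354, 0.935, 0.016], [0.014, 0.012, -1.0]]
wrist_force: [0.2, -0.5, -0.2]
gripper_width: 0.996
```

Run:
```python
from h import *
plan([.43,.305,.35],161.9)
```

```text
t 1.75 p [ 0.3491 -0.3242  0.3463] yaw 159.29 z [-0.009  0.016 -1.   ] F [ 0.2 -0.5 -0.2] gw 0.996 j [-24.   4.  -2.  -1. -85. -87.]
units [ 5.88 24.68  0.23] spin -0.33
```

Call:
servo_tool(deltas=[{"slide": [0,1,0],"spin": -0.1},{"slide": [0,1,0],"spin": -0.1},{"slide": [0,1,0],"spin": -0.1},{"slide": [0.1,1,0],"spin": 0},{"slide": [0.2,1,0],"spin": 0},{"slide": [0.2,1,0],"spin": 0},{"slide": [0.2,1,0],"spin": 0},{"slide": [0.2,1,0],"spin": 0},{"slide": [0.2,1,0],"spin": 0},{"slide": [0.2,1,0],"spin": 0}])

```text
time_s: 2.75
tcp_pos: [0.3976, -0.0661, 0.3475]
ee_rot: [[-0.95, 0.313, -0.013], [0.313, 0.949, 0.019], [0.019, 0.014, -1.0]]
wrist_force: [0.5, 0.5, -0.2]
gripper_width: 1.001
```

Call:
servo_tool(deltas=[{"slide": [0.2,1,0],"spin": 0},{"slide": [0.2,1,0],"spin": 0},{"slide": [0.2,1,0],"spin": 0},{"slide": [0.2,1,0],"spin": 0},{"slide": [0.2,1,0],"spin": 0},{"slide": [0.2,1,0],"spin": 0},{"slide": [0.2,1,0],"spin": 0},{"slide": [0.2,1,0],"spin": 0},{"slide": [0.2,1,0],"spin": 0},{"slide": [0.2,1,0],"spin": 0}])

```text
time_s: 3.75
tcp_pos: [0.4252, 0.1975, 0.3506]
ee_rot: [[-0.95, 0.312, -0.016], [0.312, 0.95, 0.02], [0.022, 0.014, -1.0]]
wrist_force: [0.0, -0.1, 0.1]
gripper_width: 1.002
```

Run:
```python
from h import *
plan([.43,.305,.25],161.9)
```

```text
t 3.75 p [0.4252 0.1975 0.3506] yaw 161.84 z [-0.016  0.02  -1.   ] F [ 0.  -0.1  0.1] gw 1.002 j [  44.    2.   -3.   -1.  -85. -152.]
units [1.07 4.09 4.1 ] spin -0.01
```

Call:
servo_tool(deltas=[{"slide": [0.2,0.8,0.5],"spin": 0},{"slide": [0.2,0.8,0.6],"spin": 0},{"slide": [0.2,0.8,0.8],"spin": 0},{"slide": [0.2,0.8,0.8],"spin": 0},{"slide": [0.2,0.7,0.8],"spin": 0},{"slide": [0.1,0.2,0.5],"spin": 0},{"slide": [0,0,0],"spin": 0}])

```text
time_s: 4.45
tcp_pos: [0.4282, 0.3124, 0.2469]
ee_rot: [[-0.951, 0.309, -0.019], [0.309, 0.951, 0.018], [0.023, 0.011, -1.0]]
wrist_force: [0.2, 0.5, -0.3]
gripper_width: 1.002
```

Run:
```python
from h import *
import pickle
plan([.43,.305,.25],161.9)
c=cap('wrist','w1.png'); pickle.dump(c,open('w1.pkl','wb'))
print(proj(c,[.43,.305,.098]),proj(c,[.5135,.277,.105]))
```

```text
t 4.45 p [0.4282 0.3124 0.2469] yaw 162.03 z [-0.019  0.018 -1.   ] F [ 0.2  0.5 -0.3] gw 1.002 j [  53.   11.   -7.   -2.  -71. -160.]
units [-0.16 -0.26 -0.13] spin 0.02
(np.float64(252.7013469422415), np.float64(180.16496544227573)) (np.float64(252.3165274080097), np.float64(253.66741878704192))
```

View pics/w1.png

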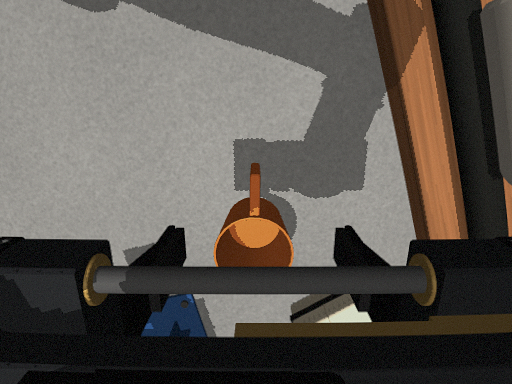

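Run:
```python
from h import *
plan([.431,.307,.056],161.9)
```

```text
t 4.5 p [0.4287 0.3123 0.2479] yaw 162.02 z [-0.017  0.019 -1.   ] F [ 0.2 -0.4  0.5] gw 1.004 j [  53.   11.   -7.   -2.  -72. -160.]
units [-0.32 -0.27  7.67] spin 0.01
```

Call:
servo_tool(deltas=[{"slide": [-0.3,-0.3,0.9],"spin": 0},{"slide": [0,0,0.9],"spin": 0},{"slide": [0,0,0.9],"spin": 0},{"slide": [0,0,0.9],"spin": 0},{"slide": [0,0,0.9],"spin": 0},{"slide": [0,0,0.9],"spin": 0},{"slide": [0,0,0.8],"spin": 0},{"slide": [0,0,0.8],"spin": 0}])

```text
time_s: 5.3
tcp_pos: [0.4394, 0.3089, 0.0806]
ee_rot: [[-0.951, 0.31, 0.002], [0.31, 0.95, 0.036], [0.009, 0.035, -0.999]]
wrist_force: [-0.2, 0.2, -0.2]
gripper_width: 0.997
```

Run:
```python
from h import *
import pickle
plan([.431,.307,.056],161.9)
c=cap('wrist','w2.png')
```

```text
t 5.3 p [0.4394 0.3089 0.0806] yaw 161.93 z [ 0.002  0.036 -0.999] F [-0.2  0.2 -0.2] gw 0.997 j [  52.   20.  -21.   -2.  -47. -159.]
units [ 0.29 -0.21  0.98] spin 0.0
```

View pics/w2.png

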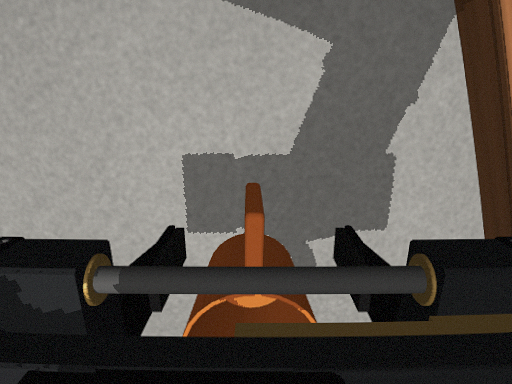

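Call:
servo_tool(deltas=[{"slide": [0.2,-0.1,0.5],"spin": 0},{"slide": [0.1,-0.1,0.5],"spin": 0},{"slide": [0,0,0],"spin": 0}])

```text
time_s: 5.65
tcp_pos: [0.4306, 0.3056, 0.0543]
ee_rot: [[-0.95, 0.312, -0.0], [0.312, 0.949, 0.034], [0.011, 0.032, -0.999]]
wrist_force: [-1.5, 0.4, -0.7]
gripper_width: 1.0
```

Run:
```python
from h import *
plan([.431,.307,.056],161.9)
```

```text
t 5.65 p [0.4306 0.3056 0.0543] yaw 161.81 z [-0.     0.034 -0.999] F [-1.5  0.4 -0.7] gw 1.0 j [  52.   21.  -24.   -2.  -43. -159.]
units [ 0.    0.06 -0.07] spin -0.01
```

Call:
servo_tool(deltas=[{"slide": [0,0,0],"spin": 0},{"slide": [0,0,0],"spin": 0},{"slide": [0,0,0],"spin": 0},{"slide": [0,0,0],"spin": 0},{"slide": [0,0,0],"spin": 0},{"slide": [0,0,0],"spin": 0},{"slide": [0,0,0],"spin": 0},{"slide": [0,0,0],"spin": 0}], gripper=255)

```text
time_s: 6.45
tcp_pos: [0.4338, 0.3079, 0.0598]
ee_rot: [[-0.95, 0.312, 0.007], [0.312, 0.949, 0.04], [0.006, 0.04, -0.999]]
wrist_force: [-0.2, -0.2, 0.9]
gripper_width: 0.354
```

Run:
```python
from h import *
plan([.431,.307,.056],161.9)
cap('wrist','w3.png')
```

```text
t 6.45 p [0.4338 0.3079 0.0598] yaw 161.83 z [ 0.007  0.04  -0.999] F [-0.2 -0.2  0.9] gw 0.354 j [  52.   21.  -24.   -2.  -44. -159.]
units [ 0.09 -0.07  0.15] spin -0.01
```

View pics/w3.png

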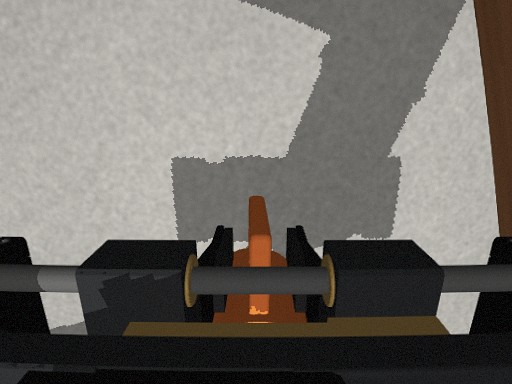

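Call:
servo_tool(deltas=[{"slide": [0.05,0,0.1],"spin": 0},{"slide": [0.05,0,0.1],"spin": 0},{"slide": [0,0,0],"spin": 0},{"slide": [0,0,0],"spin": 0},{"slide": [0,0,0],"spin": 0},{"slide": [0,0,0],"spin": 0},{"slide": [0,0,0],"spin": 0}])

```text
time_s: 7.2
tcp_pos: [0.4307, 0.3083, 0.055]
ee_rot: [[-0.95, 0.311, 0.006], [0.311, 0.949, 0.038], [0.006, 0.038, -0.999]]
wrist_force: [-0.9, -1.9, 3.3]
gripper_width: 0.138
```

Run:
```python
from h import *
plan([.431,.307,.056],161.9)
cap('wrist','w4.png')
```

```text
t 7.2 p [0.4307 0.3083 0.055 ] yaw 161.85 z [ 0.006  0.038 -0.999] F [-0.9 -1.9  3.3] gw 0.138 j [  52.   21.  -24.   -2.  -43. -159.]
units [-0.03 -0.04 -0.04] spin -0.01
```

View pics/w4.png

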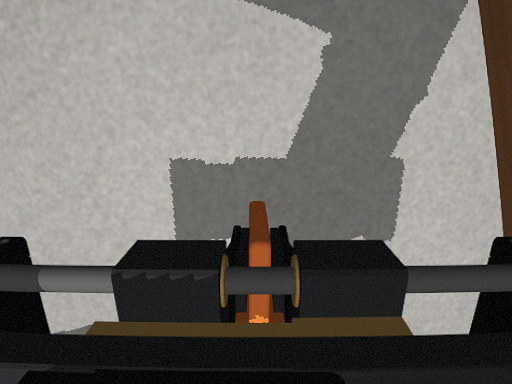

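Call:
servo_tool(deltas=[{"slide": [0,0,-0.4],"spin": 0},{"slide": [0,0,-0.5],"spin": 0},{"slide": [0,0,0],"spin": 0}])

```text
time_s: 7.55
tcp_pos: [0.4295, 0.3068, 0.0769]
ee_rot: [[-0.95, 0.313, 0.003], [0.313, 0.949, 0.037], [0.009, 0.036, -0.999]]
wrist_force: [0.1, 0.5, -1.8]
gripper_width: 0.132
```

Run:
```python
from h import *
plan([.427,.082,.072],175.6)
cap('scene','s4.png')
```

```text
t 7.55 p [0.4295 0.3068 0.0769] yaw 161.78 z [ 0.003  0.037 -0.999] F [ 0.1  0.5 -1.8] gw 0.132 j [  52.   19.  -23.   -2.  -46. -160.]
units [-2.72 -8.57 -0.14] spin -1.73
```

View pics/s4.png

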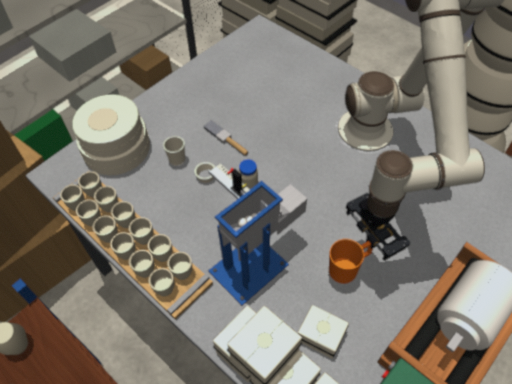

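Call:
servo_tool(deltas=[{"slide": [-0.2,-0.5,0.04],"spin": -0.2},{"slide": [-0.2,-0.7,0.04],"spin": -0.2},{"slide": [-0.2,-0.7,0.04],"spin": -0.2},{"slide": [-0.2,-0.7,0.04],"spin": -0.2},{"slide": [-0.15,-0.7,0.04],"spin": -0.2},{"slide": [-0.15,-0.7,0.04],"spin": -0.2}])

```text
time_s: 8.2
tcp_pos: [0.4289, 0.2003, 0.0621]
ee_rot: [[-0.99, 0.142, -0.004], [0.142, 0.989, 0.034], [0.009, 0.034, -0.999]]
wrist_force: [0.8, -0.5, -1.4]
gripper_width: 0.138
```

Run:
```python
from h import *
plan([.427,.082,.072],175.6)
```

```text
t 8.2 p [0.4289 0.2003 0.0621] yaw 171.83 z [-0.004  0.034 -0.999] F [ 0.8 -0.5 -1.4] gw 0.138 j [  44.   16.  -30.   -2.  -42. -140.]
units [-0.59 -4.68 -0.56] spin -0.47
```

Call:
servo_tool(deltas=[{"slide": [-0.1,-0.7,-0.15],"spin": -0.15},{"slide": [-0.1,-0.7,-0.15],"spin": -0.15},{"slide": [-0.1,-0.7,-0.1],"spin": -0.1},{"slide": [-0.1,-0.7,-0.1],"spin": 0},{"slide": [-0.05,-0.7,0],"spin": 0}])

```text
time_s: 8.7
tcp_pos: [0.4274, 0.1065, 0.0684]
ee_rot: [[-0.996, 0.085, -0.011], [0.085, 0.996, 0.031], [0.014, 0.03, -0.999]]
wrist_force: [0.6, -0.6, -2.1]
gripper_width: 0.13
```

Run:
```python
from h import *
plan([.427,.082,.072],175.6)
```

```text
t 8.7 p [0.4274 0.1065 0.0684] yaw 175.14 z [-0.011  0.031 -0.999] F [ 0.6 -0.6 -2.1] gw 0.13 j [  34.   13.  -34.   -3.  -43. -127.]
units [-0.07 -0.97 -0.17] spin -0.06
```

Call:
servo_tool(deltas=[{"slide": [0,-0.5,0],"spin": -0.05},{"slide": [-0.03,-0.4,0],"spin": 0},{"slide": [0,0,0],"spin": 0}])

```text
time_s: 9.0
tcp_pos: [0.424, 0.0807, 0.066]
ee_rot: [[-0.997, 0.082, -0.016], [0.081, 0.996, 0.03], [0.018, 0.028, -0.999]]
wrist_force: [0.0, -0.0, -1.6]
gripper_width: 0.135
```

Run:
```python
from h import *
plan([.427,.082,.056],175.6)
c=cap('scene','s5.png'); s=cv2.imread('pics/s5.png'); cv2.imwrite('pics/s5z.png',cv2.resize(s[160:310,200:360],None,fx=4,fy=4,interpolation=cv2.INTER_CUBIC))
cap('top','t5.png'); s=cv2.imread('pics/t5.png'); cv2.imwrite('pics/t5z.png',cv2.resize(s[80:250,120:340],None,fx=3.5,fy=3.5,interpolation=cv2.INTER_CUBIC))
```

```text
t 9.0 p [0.424  0.0807 0.066 ] yaw 175.33 z [-0.016  0.03  -0.999] F [ 0.  -0.  -1.6] gw 0.135 j [  31.   13.  -35.   -3.  -43. -124.]
units [-0.12  0.05  0.4 ] spin -0.03
```

View pics/s5z.png

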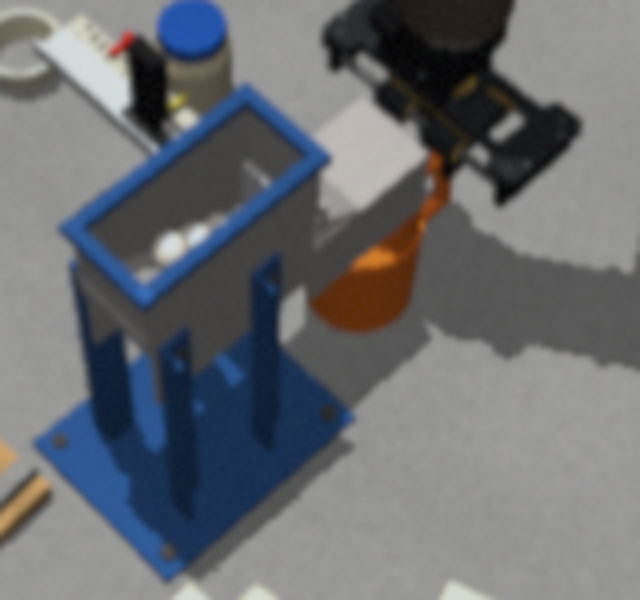

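View pics/t5z.png

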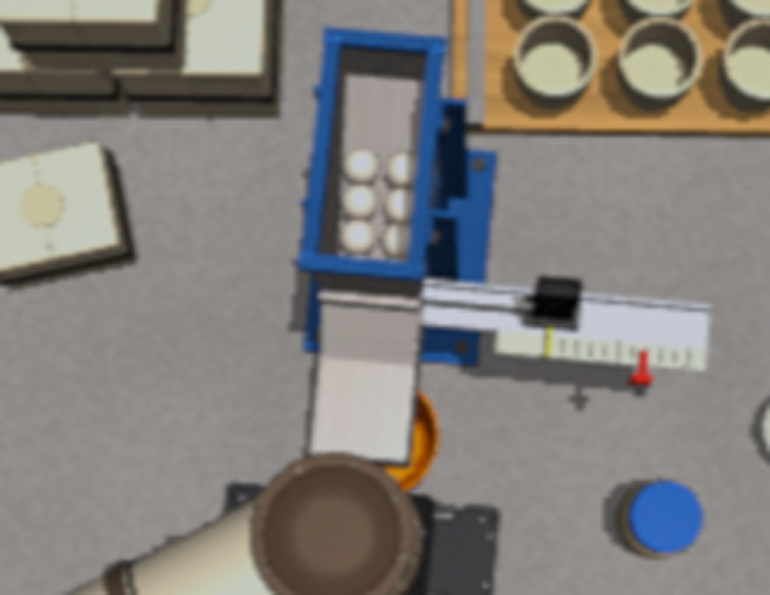

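Call:
servo_tool(deltas=[{"slide": [-0.1,0.05,0.25],"spin": 0},{"slide": [-0.05,0,0.15],"spin": 0},{"slide": [0,0,0],"spin": 0}])

```text
time_s: 9.4
tcp_pos: [0.4293, 0.0848, 0.0562]
ee_rot: [[-0.997, 0.078, -0.013], [0.078, 0.996, 0.031], [0.016, 0.03, -0.999]]
wrist_force: [-1.2, -0.4, 3.1]
gripper_width: 0.136
```

Run:
```python
from h import *
plan([.4265,.082,.055],175.6)
```

```text
t 9.4 p [0.4293 0.0848 0.0562] yaw 175.54 z [-0.013  0.031 -0.999] F [-1.2 -0.4  3.1] gw 0.136 j [  31.   14.  -35.   -3.  -41. -123.]
units [ 0.1  -0.12  0.05] spin -0.01
```

Call:
servo_tool(deltas=[{"slide": [0.1,-0.1,0],"spin": 0},{"slide": [0,0,0.03],"spin": 0}])

```text
time_s: 9.6
tcp_pos: [0.4281, 0.0837, 0.0561]
ee_rot: [[-0.997, 0.076, -0.01], [0.076, 0.997, 0.032], [0.013, 0.031, -0.999]]
wrist_force: [-5.5, 3.1, 7.2]
gripper_width: 0.133
```

Run:
```python
from h import *
plan([.4265,.082,.055],175.6)
c=cap('scene','s6.png'); s=cv2.imread('pics/s6.png'); cv2.imwrite('pics/s6z.png',cv2.resize(s[190:280,260:350],None,fx=6,fy=6,interpolation=cv2.INTER_CUBIC))
```

```text
t 9.6 p [0.4281 0.0837 0.0561] yaw 175.66 z [-0.01   0.032 -0.999] F [-5.5  3.1  7.2] gw 0.133 j [  31.   14.  -35.   -3.  -41. -123.]
units [ 0.06 -0.07  0.04] spin 0.01
```

View pics/s6z.png

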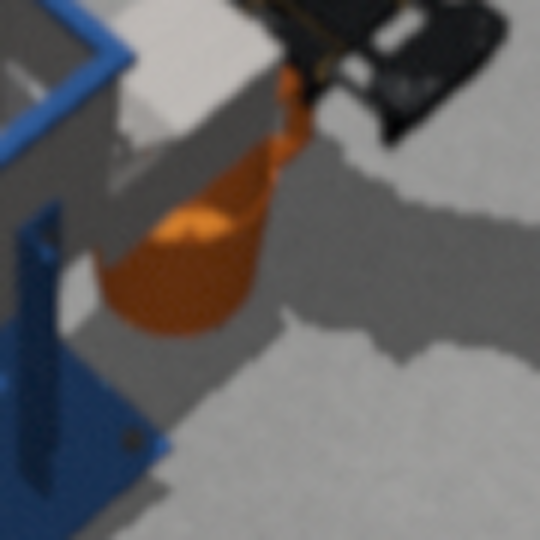

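Run:
```python
from h import *
c=optics.capture('scene'); h=cv2.cvtColor(c['frame'],cv2.COLOR_RGB2HSV); m=cv2.inRange(h,(3,140,40),(18,255,255)); m[:, :272]=0; m[:,315:]=0; m[:200]=0; m[250:]=0
ys,xs=np.nonzero(m); print('low',ys.max(),xs[ys==ys.max()])
for v in (226,230,234,238,242): 
  k=xs[ys==v]; print(v,k.min(),k.max())
def pred(cx,cy):
  t=np.linspace(0,2*np.pi,360); P=[proj(c,[cx+R*np.cos(a),cy+R*np.sin(a),z]) for z,R in ((0,.042),(.05,.045)) for a in t]
  H=cv2.convexHull(np.array(P,np.float32)); M=np.zeros((384*4,512*4),np.uint8); cv2.fillConvexPoly(M,np.round((H+.5)*4).astype(np.int32),255)
  y,x=np.nonzero(M); print('pred',cx,cy,'low',y.max()/4-.5,x[y==y.max()].mean()/4-.5)
  for v in (226,230,234,238,242):
    k=x[y==v*4+2]; print('  ',v,k.min()/4-.5,k.max()/4-.5)
pred(.5165,.075); pred(.5165,.080);pred(.5115,.075)
```

```text
low 245 [286 287 288 289 290 291 292]
226 287 303
230 283 302
234 279 301
238 277 300
242 280 297
pred 0.5165 0.075 low 245.75 287.875
   226 273.5 303.25
   230 273.75 302.5
   234 274.25 301.5
   238 275.0 300.5
   242 277.75 298.0
pred 0.5165 0.08 low 246.75 289.25
   226 274.75 304.5
   230 275.0 304.25
   234 275.25 303.0
   238 276.0 302.0
   242 278.25 300.0
pred 0.5115 0.075 low 244.75 289.125
   226 274.5 304.25
   230 275.0 303.5
   234 275.25 302.5
   238 276.5 301.0
   242 280.25 297.75
```

Call:
servo_tool(deltas=[{"slide": [0,0,0],"spin": 0}])

```text
time_s: 9.8
tcp_pos: [0.4285, 0.0839, 0.0564]
ee_rot: [[-0.997, 0.076, -0.009], [0.075, 0.997, 0.032], [0.012, 0.032, -0.999]]
wrist_force: [0.3, -0.9, 0.1]
gripper_width: 0.132
```

Call:
servo_tool(deltas=[{"slide": [0,0,0],"spin": 0},{"slide": [0,0,0],"spin": 0},{"slide": [0,0,0],"spin": 0},{"slide": [0,0,0],"spin": 0},{"slide": [0,0,0],"spin": 0},{"slide": [0,0,0],"spin": 0}], gripper=0)

```text
time_s: 10.4
tcp_pos: [0.4285, 0.0836, 0.0559]
ee_rot: [[-0.997, 0.077, -0.009], [0.076, 0.997, 0.032], [0.011, 0.032, -0.999]]
wrist_force: [-0.3, 0.2, 0.5]
gripper_width: 0.598
```

Run:
```python
from h import *
plan([.4265,.082,.055],175.6)
c=optics.capture('scene'); h=cv2.cvtColor(c['frame'],cv2.COLOR_RGB2HSV); m=cv2.inRange(h,(3,140,40),(18,255,255)); m[:, :272]=0; m[:,315:]=0; m[:200]=0; m[250:]=0
ys,xs=np.nonzero(m); print('low',ys.max(),xs[ys==ys.max()])
for v in (226,230,234,238,242): 
  k=xs[ys==v]; print(v,k.min(),k.max())
cap('wrist','w6.png')
```

```text
t 10.4 p [0.4285 0.0836 0.0559] yaw 175.62 z [-0.009  0.032 -0.999] F [-0.3  0.2  0.5] gw 0.598 j [  31.   14.  -35.   -3.  -41. -123.]
units [ 0.08 -0.07  0.03] spin 0.0
low 245 [286 287 288 289 290 291 292]
226 287 303
230 283 302
234 279 301
238 277 300
242 280 297
```

View pics/w6.png

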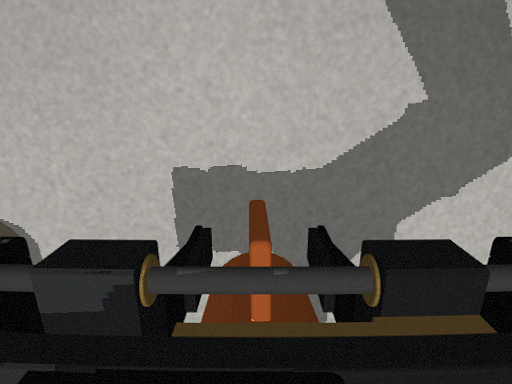

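Call:
servo_tool(deltas=[{"slide": [0.05,0,-0.5],"spin": 0},{"slide": [0.1,0,-0.8],"spin": 0},{"slide": [0.1,0,-1],"spin": 0},{"slide": [0.1,0,-1],"spin": 0},{"slide": [0.1,0,-1],"spin": 0},{"slide": [0.1,0,-1],"spin": 0},{"slide": [0,0,-1],"spin": 0},{"slide": [0,0,-1],"spin": 0},{"slide": [0,0,-1],"spin": 0},{"slide": [0,0,-1],"spin": 0}])

```text
time_s: 11.5
tcp_pos: [0.4133, 0.0755, 0.2937]
ee_rot: [[-0.997, 0.078, -0.019], [0.077, 0.997, 0.028], [0.021, 0.027, -0.999]]
wrist_force: [0.5, -0.1, 1.1]
gripper_width: 0.997
```

Run:
```python
from h import *
plan([.50,-.06,.35],265.6)
```

```text
t 11.5 p [0.4133 0.0755 0.2937] yaw 175.58 z [-0.019  0.028 -0.999] F [ 0.5 -0.1  1.1] gw 0.997 j [  31.   -2.  -15.   -2.  -77. -125.]
units [-3.83 -5.07 -2.47] spin -11.25
```

Call:
servo_tool(deltas=[{"slide": [0,-0.4,-0.8],"spin": -1},{"slide": [0,-0.4,-0.8],"spin": -1},{"slide": [0,-0.4,-0.6],"spin": -1},{"slide": [0,-0.4,-0.4],"spin": -1},{"slide": [0.1,-0.4,0],"spin": -1},{"slide": [0.2,-0.4,0],"spin": -1},{"slide": [0.2,-0.2,0],"spin": -1},{"slide": [0.2,0,0],"spin": -1},{"slide": [0.2,0,0],"spin": -1},{"slide": [0.2,0.2,0],"spin": -1}])

```text
time_s: 12.5
tcp_pos: [0.4133, -0.0078, 0.3626]
ee_rot: [[-0.193, -0.981, -0.011], [-0.981, 0.193, 0.032], [-0.029, 0.017, -0.999]]
wrist_force: [-0.4, -0.7, -0.1]
gripper_width: 1.002
```

Run:
```python
from h import *
plan([.592,-.056,.34],265.6)
```

```text
t 12.5 p [ 0.4133 -0.0078  0.3626] yaw 258.86 z [-0.011  0.032 -0.999] F [-0.4 -0.7 -0.1] gw 1.002 j [ 20.  -4.  -7.  -2. -87. -31.]
units [ 0.54 -7.4   0.76] spin -0.84
```

Call:
servo_tool(deltas=[{"slide": [0.2,-0.7,0],"spin": -0.4},{"slide": [0.2,-0.7,0],"spin": -0.4},{"slide": [0.2,-0.9,0],"spin": 0},{"slide": [0.2,-0.9,0],"spin": 0},{"slide": [0.2,-0.9,0],"spin": 0},{"slide": [0.2,-0.9,0],"spin": 0},{"slide": [0,-0.9,0],"spin": 0},{"slide": [0,-0.9,0],"spin": 0},{"slide": [0,-0.3,0],"spin": 0}])

```text
time_s: 13.4
tcp_pos: [0.5899, -0.0565, 0.3586]
ee_rot: [[-0.075, -0.997, -0.012], [-0.997, 0.074, 0.034], [-0.033, 0.014, -0.999]]
wrist_force: [-1.0, 0.7, -0.1]
gripper_width: 1.0
```

Run:
```python
from h import *
import pickle
plan([.592,-.056,.34],265.6)
c=cap('wrist','w7.png'); pickle.dump(c,open('w7.pkl','wb'))
print(proj(c,[.592,-.056,.28]),c['eye'])
```

```text
t 13.4 p [ 0.5899 -0.0565  0.3586] yaw 265.72 z [-0.012  0.034 -0.999] F [-1.   0.7 -0.1] gw 1.0 j [  9.  16.  15.  -2. -89. -13.]
units [-0.   -0.09  0.74] spin 0.02
(np.float64(255.699068858967), np.float64(190.35702074283626)) [ 0.58614954 -0.14308355  0.54317297]
```

View pics/w7.png

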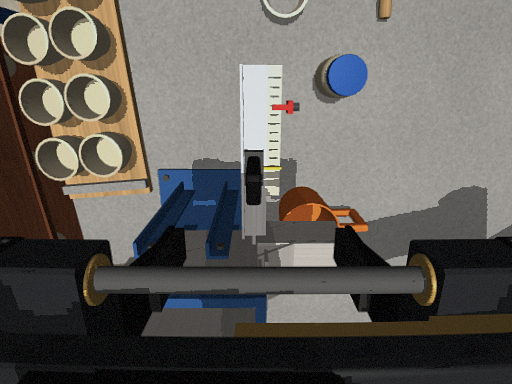

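Run:
```python
from h import *
import pickle
c=pickle.load(open('w7.pkl','rb'))
f=cv2.cvtColor(c['frame'],cv2.COLOR_RGB2BGR); cv2.imwrite('pics/w7z.png',cv2.resize(f[55:215,225:315],None,fx=3.7*1,fy=3.7,interpolation=cv2.INTER_CUBIC))
h=cv2.cvtColor(c['frame'],cv2.COLOR_RGB2HSV)
r_=(cv2.inRange(h,(0,150,80),(5,255,255))|cv2.inRange(h,(175,150,80),(180,255,255))); y_=cv2.inRange(h,(24,150,100),(34,255,255))
for m in (r_,y_):
    m[:60]=0;m[215:]=0;m[:,:235]=0;m[:,310:]=0
    y,x=np.nonzero(m); 
    for u in sorted(set(x)): print(u,y[x==u].min(),y[x==u].max(),end='; ')
    print()
ya=np.array([.0767,.997,0])
for n,u,v in (('ptr',270,168.5),('mark',275,107)):
  for z in (.19,.196,.2): print(n,z,onz(c,u,v,z).round(4),onz(c,u,v,z)@ya)
```

```text
273 105 109; 274 105 109; 275 105 109; 276 105 109; 277 105 109; 278 105 109; 279 105 109; 280 105 109; 281 105 109; 282 105 109; 283 105 109; 284 105 109; 285 105 109; 286 104 110; 287 102 112; 288 101 113; 289 101 113; 290 101 113; 291 101 113; 292 101 112; 293 103 110; 
264 167 168; 265 167 168; 266 167 168; 267 167 168; 268 167 168; 269 167 168; 270 167 168; 271 167 168; 272 167 168; 273 167 168; 274 167 168; 275 167 168; 276 167 168; 277 167 168; 278 167 168; 279 167 169; 280 167 169; 
ptr 0.19 [ 0.575  -0.0522  0.19  ] -0.007908809116183357
ptr 0.196 [ 0.5752 -0.0537  0.196 ] -0.009434200288103566
ptr 0.2 [ 0.5753 -0.0547  0.2   ] -0.01045112773605039
mark 0.19 [ 0.565  -0.1224  0.19  ] -0.07868051499046164
mark 0.196 [ 0.5653 -0.1227  0.196 ] -0.0790035767879605
mark 0.2 [ 0.5656 -0.123   0.2   ] -0.0792189513196264
```

View pics/w7z.png

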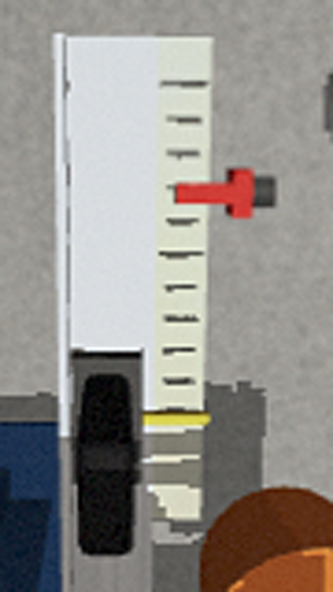

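Run:
```python
from h import *
plan([.593,-.057,.231],265.6)
```

```text
t 13.45 p [ 0.5902 -0.0565  0.3583] yaw 265.73 z [-0.012  0.034 -0.999] F [ 0.6 -0.3 -0.6] gw 1.005 j [  9.  16.  15.  -2. -89. -13.]
units [ 0.18 -0.19  5.09] spin 0.02
```

Call:
servo_tool(deltas=[{"slide": [0.1,-0.1,0.6],"spin": 0},{"slide": [0.1,-0.1,0.7],"spin": 0},{"slide": [0,0,0.7],"spin": 0},{"slide": [0,0,0.7],"spin": 0},{"slide": [0,0,0.7],"spin": 0},{"slide": [0,0,0.7],"spin": 0}])

```text
time_s: 14.05
tcp_pos: [0.5911, -0.058, 0.2568]
ee_rot: [[-0.074, -0.997, -0.006], [-0.997, 0.073, 0.035], [-0.034, 0.008, -0.999]]
wrist_force: [-1.4, -0.1, -0.5]
gripper_width: 1.0
```

Run:
```python
from h import *
plan([.593,-.057,.231],265.6)
```

```text
t 14.05 p [ 0.5911 -0.058   0.2568] yaw 265.77 z [-0.006  0.035 -0.999] F [-1.4 -0.1 -0.5] gw 1.0 j [  9.  17.   3.  -2. -75. -13.]
units [-0.01 -0.08  1.03] spin 0.02
```

Call:
servo_tool(deltas=[{"slide": [0,-0.05,0.5],"spin": 0},{"slide": [0,-0.05,0.4],"spin": 0},{"slide": [0,0,0],"spin": 0}])

```text
time_s: 14.35
tcp_pos: [0.5906, -0.057, 0.2318]
ee_rot: [[-0.073, -0.997, -0.01], [-0.997, 0.073, 0.035], [-0.034, 0.012, -0.999]]
wrist_force: [-0.2, -0.5, 0.1]
gripper_width: 0.999
```

Run:
```python
from h import *
plan([.593,-.057,.231],265.6)
c=cap('wrist','w8.png')
cap('scene','s8.png'); s=cv2.imread('pics/s8.png'); cv2.imwrite('pics/s8z.png',cv2.resize(s[110:260,190:350],None,fx=4,fy=4,interpolation=cv2.INTER_CUBIC))
```

```text
t 14.35 p [ 0.5906 -0.057   0.2318] yaw 265.79 z [-0.01   0.035 -0.999] F [-0.2 -0.5  0.1] gw 0.999 j [  9.  18.   0.  -2. -72. -12.]
units [-0.   -0.1   0.03] spin 0.02
```

View pics/w8.png

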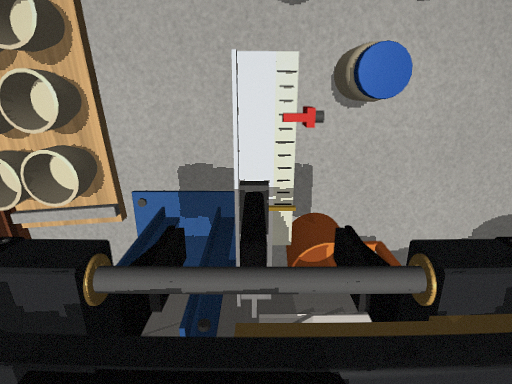

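View pics/s8z.png

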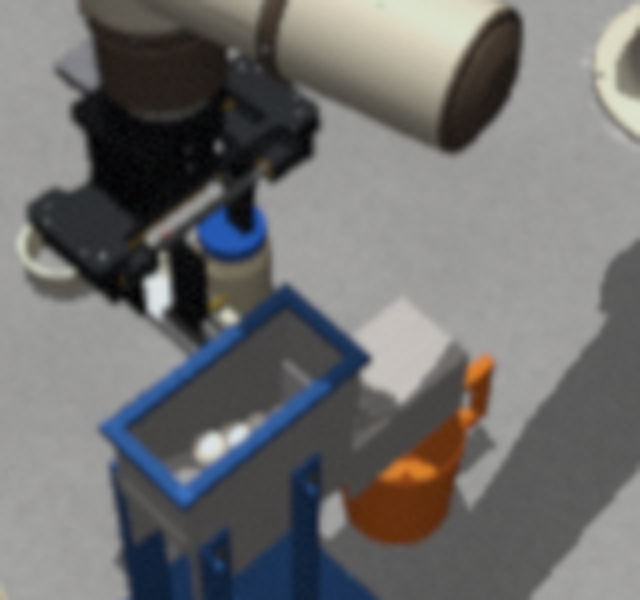

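Call:
servo_tool(deltas=[{"slide": [0,-0.12,0.03],"spin": 0},{"slide": [0,0,0.02],"spin": 0},{"slide": [0,0,0.02],"spin": 0},{"slide": [0,0,0.02],"spin": 0},{"slide": [0,0,0.02],"spin": 0},{"slide": [0,0,0.02],"spin": 0},{"slide": [0,0,0.02],"spin": 0},{"slide": [0,0,0],"spin": 0}], gripper=255)

```text
time_s: 15.25
tcp_pos: [0.5966, -0.0573, 0.2326]
ee_rot: [[-0.073, -0.997, -0.0], [-0.997, 0.073, 0.035], [-0.035, 0.003, -0.999]]
wrist_force: [-0.1, -0.2, -0.2]
gripper_width: 0.357
```

Call:
servo_tool(deltas=[{"slide": [0,0,0],"spin": 0},{"slide": [0,0,0],"spin": 0},{"slide": [0,0,0],"spin": 0},{"slide": [0,0,0],"spin": 0},{"slide": [0,0,0],"spin": 0},{"slide": [0,0,0],"spin": 0},{"slide": [0,0,0],"spin": 0}])

```text
time_s: 15.95
tcp_pos: [0.5941, -0.0572, 0.2325]
ee_rot: [[-0.074, -0.997, -0.006], [-0.997, 0.074, 0.035], [-0.035, 0.008, -0.999]]
wrist_force: [-1.1, 0.1, 0.9]
gripper_width: 0.16
```

Run:
```python
from h import *
plan([.593,-.057,.231],265.6)
c=cap('wrist','w9.png')
```

```text
t 15.95 p [ 0.5941 -0.0572  0.2325] yaw 265.75 z [-0.006  0.035 -0.999] F [-1.1  0.1  0.9] gw 0.16 j [  9.  18.   1.  -2. -72. -12.]
units [-0.    0.05  0.06] spin 0.02
```

View pics/w9.png

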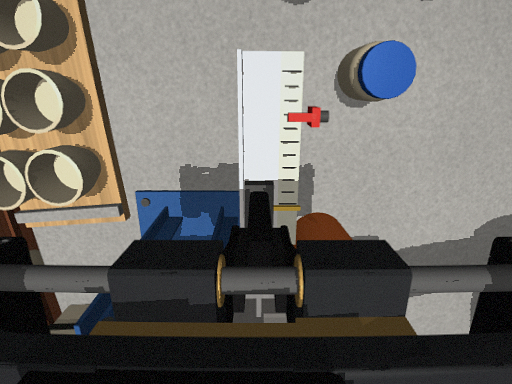

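Call:
servo_tool(deltas=[{"slide": [0.4,0,-0.015],"spin": 0},{"slide": [0.5,0,-0.015],"spin": 0},{"slide": [0.5,0,-0.015],"spin": 0},{"slide": [0.5,0,-0.015],"spin": 0}])

```text
time_s: 16.4
tcp_pos: [0.5911, -0.0969, 0.2325]
ee_rot: [[-0.07, -0.998, -0.004], [-0.996, 0.069, 0.048], [-0.048, 0.008, -0.999]]
wrist_force: [-2.5, 8.6, 2.5]
gripper_width: 0.158
```

Run:
```python
from h import *
plan([.589,-.127,.2325],265.6)
c=cap('wrist','w10.png')
```

```text
t 16.4 p [ 0.5911 -0.0969  0.2325] yaw 266.0 z [-0.004  0.048 -0.999] F [-2.5  8.6  2.5] gw 0.158 j [  5.  19.   2.  -3. -73.  -8.]
units [ 1.21 -0.   -0.06] spin 0.05
```

View pics/w10.png

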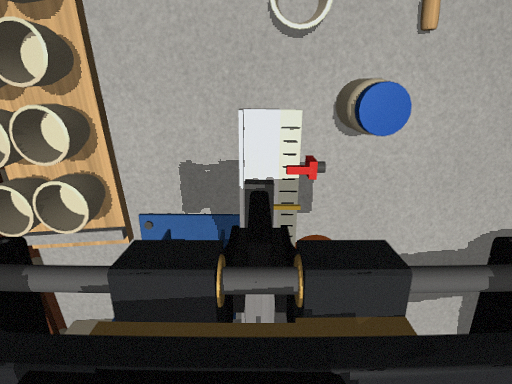

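Call:
servo_tool(deltas=[{"slide": [0.4,0,-0.02],"spin": 0},{"slide": [0.4,0,-0.02],"spin": 0},{"slide": [0.35,0,-0.02],"spin": 0},{"slide": [0.1,0,0],"spin": 0}])

```text
time_s: 16.85
tcp_pos: [0.5892, -0.1207, 0.2325]
ee_rot: [[-0.068, -0.998, -0.003], [-0.996, 0.068, 0.063], [-0.062, 0.007, -0.998]]
wrist_force: [-2.4, 8.5, 3.1]
gripper_width: 0.157
```

```bash
cat >> h.py <<'E'
def gate(f):
    c=cap('wrist',f); h=cv2.cvtColor(c['frame'],cv2.COLOR_RGB2HSV)
    r_=(cv2.inRange(h,(0,150,80),(5,255,255))|cv2.inRange(h,(175,150,80),(180,255,255))); y_=cv2.inRange(h,(20,120,80),(34,255,255))
    o=[]
    for m in (r_,y_):
        m[:60]=0;m[235:]=0;m[:,:262]=0;m[:,345:]=0
        y,x=np.nonzero(m)
        print([(int(u),int(y[x==u].min()),int(y[x==u].max())) for u in sorted(set(x))][::3])
    z=cv2.resize(cv2.cvtColor(c['frame'],cv2.COLOR_RGB2BGR)[120:245,215:365],None,fx=4,fy=4,interpolation=cv2.INTER_CUBIC); cv2.imwrite('pics/z'+f,z)
    return c
E
python3 - <<'E'
from h import *
plan([.589,-.127,.2325],265.6)
c=gate('w11.png')
E
```

```text
t 16.85 p [ 0.5892 -0.1207  0.2325] yaw 266.08 z [-0.003  0.063 -0.998] F [-2.4  8.5  3.1] gw 0.157 j [  2.  19.   2.  -4. -73.  -5.]
units [ 0.25 -0.01 -0.02] spin 0.06
[(286, 195, 202), (289, 195, 202), (292, 195, 202), (295, 195, 202), (298, 195, 202), (301, 195, 202), (304, 195, 202), (307, 182, 207), (310, 191, 207), (313, 191, 207)]
[(273, 207, 208), (276, 203, 208), (279, 203, 208), (282, 203, 208), (285, 203, 208), (288, 203, 208), (291, 203, 208), (294, 203, 208), (297, 203, 208), (300, 205, 207)]
```

View pics/zw11.png

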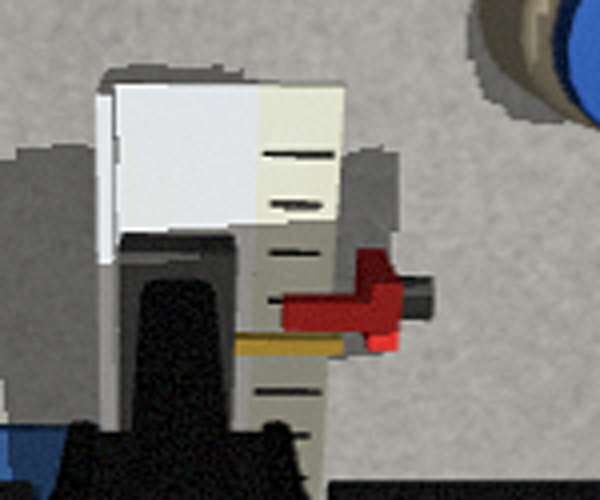

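Call:
servo_tool(deltas=[{"slide": [0.15,0,-0.02],"spin": 0},{"slide": [0.2,0,-0.02],"spin": 0}])

```text
time_s: 17.1
tcp_pos: [0.589, -0.1236, 0.2325]
ee_rot: [[-0.067, -0.998, -0.002], [-0.995, 0.066, 0.072], [-0.071, 0.007, -0.997]]
wrist_force: [-2.8, 9.1, 2.8]
gripper_width: 0.16
```

Run:
```python
from h import *
import pickle
C=pickle.load(open('c0.pkl','rb')); w7=pickle.load(open('w7.pkl','rb'))
plan([.589,-.127,.2325],265.6)
c=gate('w12.png'); pickle.dump(c,open('w12.pkl','wb'))
plan([.589,-.127,.2325],265.6)
h=cv2.cvtColor(C['top']['frame'],cv2.COLOR_RGB2HSV)
m=cv2.inRange(h,(20,120,80),(34,255,255)); m[:165]=0;m[190:]=0;m[:,265:]=0 if False else m[:,265:]; y,x=np.nonzero(m); k=(x>265)&(x<290); print('topy',x[k].min(),x[k].max(),y[k].min(),y[k].max(),x[k].mean())
m=cv2.inRange(h,(0,150,80),(5,255,255))|cv2.inRange(h,(175,150,80),(180,255,255)); y,x=np.nonzero(m); k=(x>290)&(x<315)&(y>170)&(y<200); print([(int(v),int(x[k][y[k]==v].min()),int(x[k][y[k]==v].max())) for v in sorted(set(y[k]))])
```

```text
t 17.1 p [ 0.589  -0.1236  0.2325] yaw 266.16 z [-0.002  0.072 -0.997] F [-2.8  9.1  2.8] gw 0.16 j [  1.  19.   3.  -4. -74.  -4.]
units [ 0.14 -0.01 -0.01] spin 0.07
[(286, 198, 201), (289, 198, 201), (292, 198, 201), (295, 197, 201), (298, 199, 201), (301, 199, 205), (304, 199, 205), (307, 185, 210), (310, 185, 210), (313, 194, 209)]
[(273, 207, 207), (276, 203, 207), (279, 203, 207), (282, 203, 207), (285, 203, 207), (288, 203, 207), (291, 203, 207), (294, 203, 207), (297, 203, 207), (300, 206, 206)]
t 17.15 p [ 0.589  -0.124   0.2325] yaw 266.14 z [-0.002  0.071 -0.997] F [-2.3  8.4  1.7] gw 0.164 j [  1.  19.   3.  -4. -74.  -4.]
units [ 0.12 -0.01 -0.01] spin 0.07
topy 276 276 177 180 276.0
[(181, 303, 303), (182, 303, 304), (183, 303, 303), (184, 303, 303), (185, 303, 304), (186, 302, 304), (187, 301, 305), (188, 300, 305), (189, 301, 304)]
```

View pics/zw12.png

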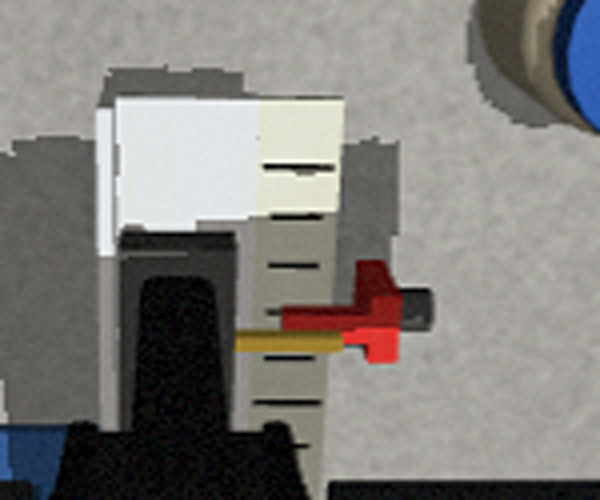

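Run:
```python
from h import *
import pickle
C=pickle.load(open('c0.pkl','rb')); w7=pickle.load(open('w7.pkl','rb')); w=pickle.load(open('w12.pkl','rb')); T=C['top']
fy=lambda p:(p-np.array([.6202,.067,0]))@np.array([.0767,.997,0])
# same feature: inner end(tip) of mark line & outer tip of pointer
print('mark w7 onto z'); 
for z in (.186,.19,.194,.198): print(z, 'mark',[round(fy(onz(*a,z)),4) for a in ((w7,280,107),(w,290,199.6),(T,303.2,183))],'ptr shut',[round(fy(onz(*a,z)),4) for a in ((w7,272,167.6),(T,276.1,178.5))],'ptr now',round(fy(onz(w,285,205),z if False else z) if False else fy(onz(w,285,205,z)),4))
print(tri(ray(w7,273,107),ray(w,285.5,199.6)))
```

```text
mark w7 onto z
0.186 mark [np.float64(-0.1929), np.float64(-0.193), np.float64(-0.1927)] ptr shut [np.float64(-0.1224), np.float64(-0.1243)] ptr now -0.1882
0.19 mark [np.float64(-0.1931), np.float64(-0.1946), np.float64(-0.1922)] ptr shut [np.float64(-0.1234), np.float64(-0.1242)] ptr now -0.19
0.194 mark [np.float64(-0.1933), np.float64(-0.1963), np.float64(-0.1917)] ptr shut [np.float64(-0.1244), np.float64(-0.124)] ptr now -0.1917
0.198 mark [np.float64(-0.1935), np.float64(-0.1979), np.float64(-0.1912)] ptr shut [np.float64(-0.1254), np.float64(-0.1238)] ptr now -0.1934
(array([ 0.56719432, -0.12226426,  0.18542595]), [np.float64(0.0002535450334757434), np.float64(0.00025354503347572185)])
```

Run:
```python
from h import *
cap('top','t12.png'); s=cv2.imread('pics/t12.png'); cv2.imwrite('pics/t12z.png',cv2.resize(s[80:250,150:350],None,fx=3.5,fy=3.5,interpolation=cv2.INTER_CUBIC))
cap('scene','s12.png'); s=cv2.imread('pics/s12.png'); cv2.imwrite('pics/s12z.png',cv2.resize(s[110:260,190:350],None,fx=4,fy=4,interpolation=cv2.INTER_CUBIC))
```

```text
(no output)
```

View pics/t12z.png

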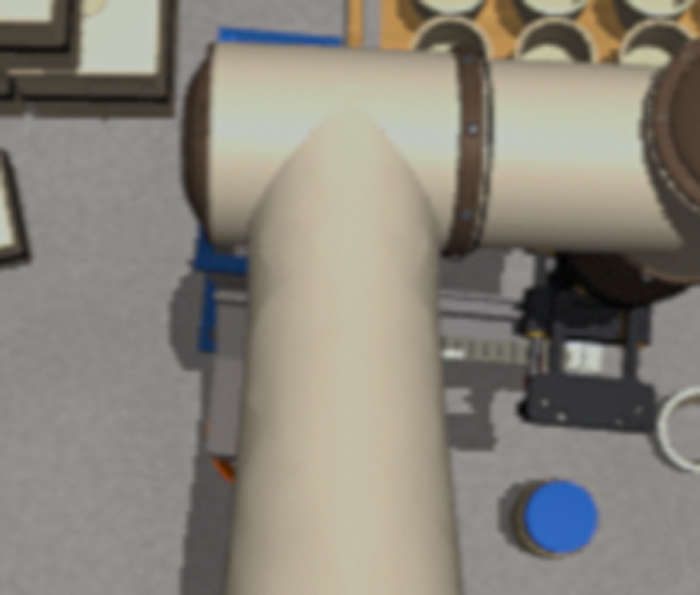

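View pics/s12z.png

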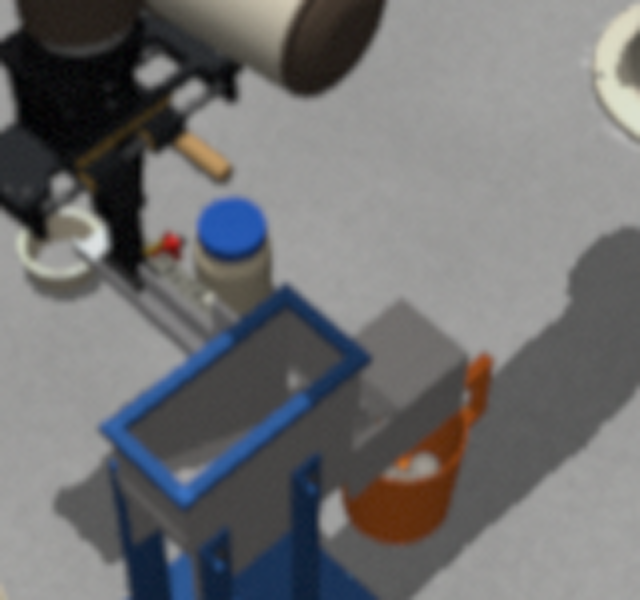

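Call:
servo_tool(deltas=[{"slide": [0.17,0,-0.01],"spin": 0}])

```text
time_s: 17.35
tcp_pos: [0.5889, -0.1252, 0.2325]
ee_rot: [[-0.066, -0.998, -0.002], [-0.995, 0.066, 0.075], [-0.075, 0.007, -0.997]]
wrist_force: [-2.7, 8.8, 3.3]
gripper_width: 0.156
```

```bash
cat > m.py <<'E'
from h import *
import sys
plan([.589,-.127,.2325],265.6)
w=gate(sys.argv[1]); plan([.589,-.127,.2325],265.6)
E
python3 m.py w13.png
```

```text
t 17.35 p [ 0.5889 -0.1252  0.2325] yaw 266.2 z [-0.002  0.075 -0.997] F [-2.7  8.8  3.3] gw 0.156 j [  1.  19.   3.  -4. -74.  -3.]
units [ 0.07 -0.01 -0.01] spin 0.07
[(286, 198, 201), (289, 198, 201), (292, 198, 201), (295, 198, 201), (298, 199, 201), (301, 200, 207), (304, 200, 207), (307, 189, 211), (310, 196, 211), (313, 193, 211)]
[(273, 207, 207), (276, 202, 207), (279, 202, 207), (282, 202, 207), (285, 203, 207), (288, 203, 207), (291, 203, 207), (294, 203, 207), (297, 203, 207)]
t 17.4 p [ 0.5888 -0.1255  0.2325] yaw 266.18 z [-0.002  0.075 -0.997] F [-2.3  8.9  2.9] gw 0.158 j [  1.  19.   3.  -5. -74.  -3.]
units [ 0.06 -0.01 -0.01] spin 0.07
```

View pics/zw13.png

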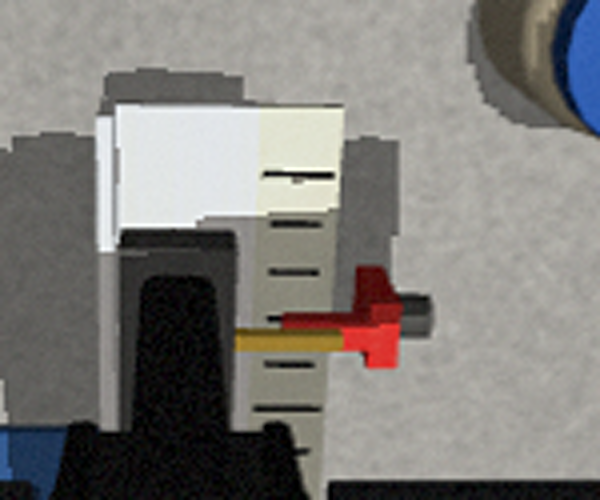

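Run:
```python
from h import *
fy=lambda p:(p-np.array([.6202,.067,0]))@np.array([.0767,.997,0])
c=cap('scene','s13.png'); s=cv2.imread('pics/s13.png'); cv2.imwrite('pics/s13z.png',cv2.resize(s[155:190,205:260],None,fx=14,fy=14,interpolation=cv2.INTER_CUBIC))
# reference projections
for n,p in (('mark.188',(.567,-.1224,.188)),):
    print(n,proj(c,p))
# feeder y line direction in scene px per mm
a=np.array(proj(c,(.567,-.1224,.19)));ya=np.array([.0767,.997,0]);xa=np.array([.997,-.0767,0])
for d,n in ((ya,'y'),(xa,'x'),(np.array([0,0,1.]),'z')): print(n,(np.array(proj(c,np.array((.567,-.1224,.19))+d*.01))-a)/10,'px/mm')
```

```text
mark.188 (np.float64(227.1230875638239), np.float64(173.0801091458243))
y [0.22725167 0.20109856] px/mm
x [-0.26103733  0.19096654] px/mm
z [-0.02106096 -0.2080788 ] px/mm
```

View pics/s13z.png

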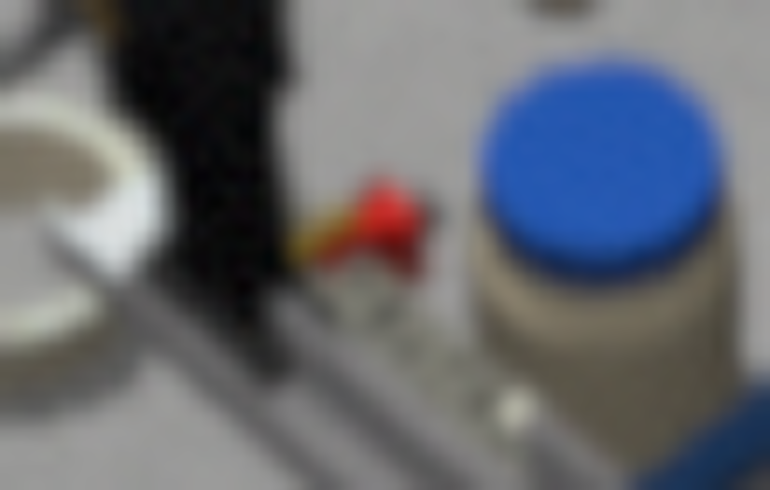

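Run:
```python
from h import *
for i in range(24): c=optics.capture('scene')
plan([.589,-.127,.2325],265.6)
gate('w14.png')
cap('scene','s14.png'); s=cv2.imread('pics/s14.png'); cv2.imwrite('pics/s14z.png',cv2.resize(s[175:260,210:325],None,fx=6.5,fy=6.5,interpolation=cv2.INTER_CUBIC))
plan([.589,-.127,.2325],265.6)
```

```text
t 18.65 p [ 0.5888 -0.1254  0.2325] yaw 266.18 z [-0.002  0.075 -0.997] F [-2.8  8.8  3.1] gw 0.161 j [  1.  19.   3.  -4. -74.  -3.]
units [ 0.06 -0.01 -0.  ] spin 0.07
[(286, 200, 201), (289, 200, 201), (292, 200, 201), (295, 201, 201), (298, 201, 201), (301, 199, 207), (304, 199, 207), (307, 191, 211), (310, 187, 211), (313, 196, 211)]
[(273, 207, 207), (276, 202, 207), (279, 202, 207), (282, 202, 207), (285, 203, 207), (288, 203, 207), (291, 203, 207), (294, 203, 207), (297, 203, 207)]
t 18.75 p [ 0.5888 -0.1254  0.2325] yaw 266.18 z [-0.002  0.075 -0.997] F [-2.2  8.2  2.6] gw 0.163 j [  1.  19.   3.  -4. -74.  -3.]
units [ 0.06 -0.01 -0.  ] spin 0.07
```

View pics/s14z.png

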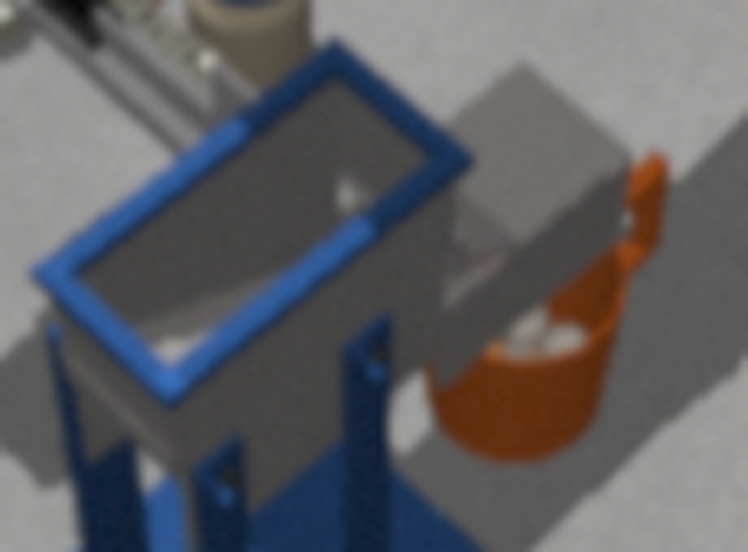

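View pics/w14.png

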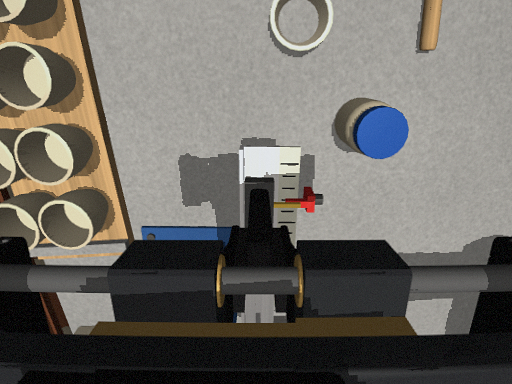

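Run:
```python
from h import *
a=optics.capture('scene')['frame'].astype(int)
for i in range(20): c=optics.capture('scene')
b=optics.capture('scene')['frame'].astype(int)
d=np.abs(a-b).max(2); print('diff jug',d[200:250,270:315].max(),'hopper',d[185:240,215:285].max())
c=cap('scene','s15.png'); s=c['frame'][215:235,280:305]
# jug foot recheck
h=cv2.cvtColor(c['frame'],cv2.COLOR_RGB2HSV); m=cv2.inRange(h,(3,140,40),(18,255,255)); m[:, :272]=0; m[:,315:]=0; m[:200]=0; m[250:]=0
ys,xs=np.nonzero(m); print('low',ys.max(),[(v,xs[ys==v].max()) for v in (230,234,238,242)])
plan([.589,-.127,.2325],265.6)
import os
f=cv2.imread('pics/t12.png'); t=cap('top','t15.png')
z=cv2.resize(cv2.imread('pics/t15.png')[80:250,150:350],None,fx=3.5,fy=3.5); cv2.imwrite('pics/t15z.png',z)
z=cv2.resize(cv2.imread('pics/s15.png'),(800,600)); cv2.imwrite('pics/s15b.png',z)
```

```text
diff jug 10 hopper 8
low 245 [(230, np.int64(302)), (234, np.int64(301)), (238, np.int64(300)), (242, np.int64(297))]
t 19.9 p [ 0.5888 -0.1254  0.2325] yaw 266.18 z [-0.002  0.075 -0.997] F [-2.5  9.9  2.6] gw 0.156 j [  1.  19.   3.  -4. -74.  -3.]
units [ 0.06 -0.01 -0.  ] spin 0.07
```

View pics/s15b.png

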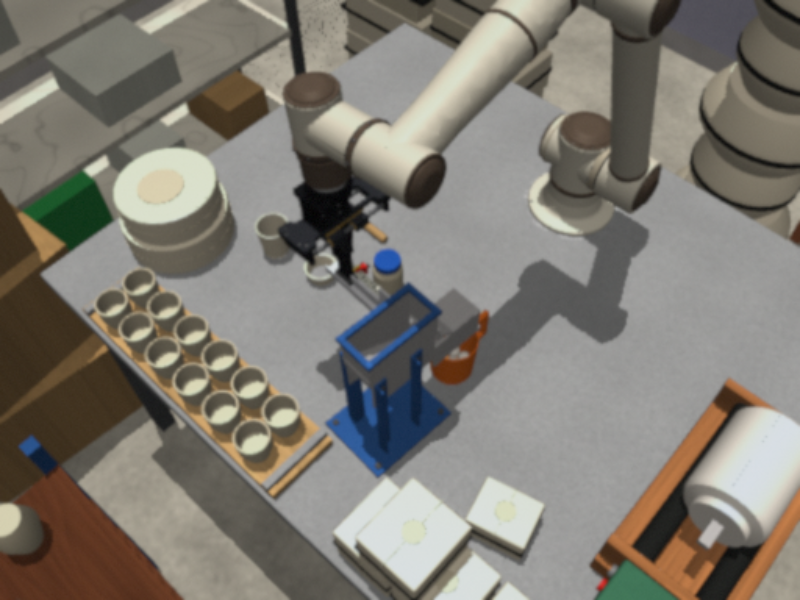

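```bash
python3 -c "
from station import r; print(r.finish_job())"
```

```text
the job is handed in; nothing more can be done
None
```

I stood the jug upright under the spout and let go of it. Then I pulled the gate to the red mark and handed the job in at about 20 s, still holding the paddle there.

- **Jug:** After release its foot outline matched a jug centred at about (0.5165, 0.075), my estimate of the spout position, to within a pixel. The same check after the balls ran gave the same outline.
- **Gate:** The grip travelled about 69 mm, against about 68–69 mm measured from shut to the mark. The close views put the pointer within about 1 mm of the mark, but they disagreed on the side: one said 0.6 mm short, the other 0.65 mm past. I left it there. The position held steady for about 2.5 s against a spring force of about 9 N.
- **Balls:** The balls I could see in the hopper are gone, white balls show in the jug, and nothing was still moving. I could not count all eight, because the spout hides part of the jug and the arm blocked the top view. None showed on the bench in the views I had.
- **Other things on the bench:** They looked unmoved in the last overview; I did not measure them.
- **Tool tilt:** The tool drifted to about 4° off vertical during the pull. The paddle grip held at its 14 mm width.

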